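# Turn the finishing kit round into the work rack

### The job

The four things in the store rack are used in turn, and the next job starts from the other end of the row: move them all to the empty work rack in reverse order, so that the one now leftmost stands in the rightmost well, the second from the left in the second from the right, and so on. Each must stand upright on the floor of its own well, released.

Things in the scene. Friction and masses are not known exactly. Their poses are not given: they have to be found in the camera images.
- store_rack: fixed wooden board 92 x 352 mm, 24 mm high; four round wells in a row, 66 mm across, 8 mm deep, each with a grey rubber disc on which a thing stands at the start, foot 19 mm above the bench. May be nearer or farther than the work rack. Origin: centre of underside. y: along the row, to the robot's left (yaw up to 9 deg); wells at x = 0, y = +120, +40, -40, -120 mm. z up.
- work_rack: second wooden rack of the same make, fixed, its wells empty at the start and without rubber discs. Same sizes, origin, axes and well centres as the store rack; well floors are 16 mm and the top of the board 24 mm above the bench.
- bottle: white dispenser bottle with a shut flip cap, the tallest of the four: 115 mm high, straight round body 49 mm across up to about 88 mm. Origin: centre of its foot; z up.
- jar: small white glue jar with a wooden brush stick out of its lid: 92 mm high with the stick, round body 42 mm across up to 46 mm, lid 38 mm across from there to 60 mm; grasp the body. Origin: centre of its foot; z up.
- spool: spool of pale thread with two dark flanges, 56 mm high; top flange 42 mm across and 7 mm thick (49 to 56 mm up), bottom flange 40 mm across; can be gripped across the top flange. Origin: centre of its foot; z up.
- cork: plain cork stub, a cylinder 40 mm across and 36 mm high, the lowest of the four. Origin: centre of its foot; z up.
- bottle_pad: thin grey rubber disc, 60 mm across and 3 mm thick, fixed in the well of the store rack in which the bottle stands at the start (so it marks the bottle's old place in the row). Origin: centre of its underside.
- jar_pad: thin grey rubber disc, 60 mm across and 3 mm thick, fixed in the well of the store rack in which the jar stands at the start (so it marks the jar's old place in the row). Origin: centre of its underside.
- spool_pad: thin grey rubber disc, 60 mm across and 3 mm thick, fixed in the well of the store rack in which the spool stands at the start (so it marks the spool's old place in the row). Origin: centre of its underside.
- cork_pad: thin grey rubber disc, 60 mm across and 3 mm thick, fixed in the well of the store rack in which the cork stands at the start (so it marks the cork's old place in the row). Origin: centre of its underside.
Not all that is in view belongs to the job. Leave any blue look-alike of the bottle alone.

How it is judged:
At the end, for the whole second after the job is handed in: Each of the four things stands in the work rack in the well that mirrors its old one (leftmost to rightmost and so on): within 15 mm of the well centre along each rack axis, its foot within 3 mm of the height of the well floor, tilted less than 0.1 rad, and at rest (((y of bottle_pad in the frame of store_rack between 0.1 and 0.14 m and y of bottle in the frame of work_rack between -0.135 and -0.105 m) or (y of bottle_pad in the frame of store_rack between 0.02 and 0.06 m and y of bottle in the frame of work_rack between -0.055 and -0.025 m) or (y of bottle_pad in the frame of store_rack between -0.06 and -0.02 m and y of bottle in the frame of work_rack between 0.025 and 0.055 m) or (y of bottle_pad in the frame of store_rack between -0.14 and -0.1 m and y of bottle in the frame of work_rack between 0.105 and 0.135 m)) and x of bottle in the frame of work_rack between -0.015 and 0.015 m and z of bottle in the frame of work_rack between 0.013 and 0.019 m and angle between each of bottle, jar, spool, cork's own z axis and vertical below 0.1 rad and linear speed of each of bottle, jar, spool, cork below 0.02 m/s and angular speed of each of bottle, jar, spool, cork below 0.2 rad/s and ((y of jar_pad in the frame of store_rack between 0.1 and 0.14 m and y of jar in the frame of work_rack between -0.135 and -0.105 m) or (y of jar_pad in the frame of store_rack between 0.02 and 0.06 m and y of jar in the frame of work_rack between -0.055 and -0.025 m) or (y of jar_pad in the frame of store_rack between -0.06 and -0.02 m and y of jar in the frame of work_rack between 0.025 and 0.055 m) or (y of jar_pad in the frame of store_rack between -0.14 and -0.1 m and y of jar in the frame of work_rack between 0.105 and 0.135 m)) and x of jar in the frame of work_rack between -0.015 and 0.015 m and z of jar in the frame of work_rack between 0.013 and 0.019 m and ((y of spool_pad in the frame of store_rack between 0.1 and 0.14 m and y of spool in the frame of work_rack between -0.135 and -0.105 m) or (y of spool_pad in the frame of store_rack between 0.02 and 0.06 m and y of spool in the frame of work_rack between -0.055 and -0.025 m) or (y of spool_pad in the frame of store_rack between -0.06 and -0.02 m and y of spool in the frame of work_rack between 0.025 and 0.055 m) or (y of spool_pad in the frame of store_rack between -0.14 and -0.1 m and y of spool in the frame of work_rack between 0.105 and 0.135 m)) and x of spool in the frame of work_rack between -0.015 and 0.015 m and z of spool in the frame of work_rack between 0.013 and 0.019 m and ((y of cork_pad in the frame of store_rack between 0.1 and 0.14 m and y of cork in the frame of work_rack between -0.135 and -0.105 m) or (y of cork_pad in the frame of store_rack between 0.02 and 0.06 m and y of cork in the frame of work_rack between -0.055 and -0.025 m) or (y of cork_pad in the frame of store_rack between -0.06 and -0.02 m and y of cork in the frame of work_rack between 0.025 and 0.055 m) or (y of cork_pad in the frame of store_rack between -0.14 and -0.1 m and y of cork in the frame of work_rack between 0.105 and 0.135 m)) and x of cork in the frame of work_rack between -0.015 and 0.015 m and z of cork in the frame of work_rack between 0.013 and 0.019 m); the robot touches nothing.
It also fails if it takes over 104 s, if anything falls off the work surface, if the arm or the gripper's body presses on something with over 40 N, if the wrist force passes 120 N, or if a joint passes its speed limit or range.

### The arm

A 6-joint arm with a two-finger parallel gripper is mounted at the origin on a cart in front of the work surface, level with it; the furniture and walls round the work are solid. World frame = base frame: x ahead of the robot, y to its left, z up, the work surface at z = 0. Lengths are in m, angles in rad, forces in N, time in s.
With the tool pointing down it reaches from about 0.425 to 0.95 m from the base axis. Payload 3.5 kg.
Tool frame: the origin (TCP) lies between the finger pads; the fingertips stand 22 mm ahead of it and the grasp point (between the pads) lies 3 mm ahead of it (ctrl.nose_length is the z of the fingertips in the tool frame, in m); z points along the fingers, y is the line along which they close (so a half turn about z gives the same grasp; the last joint's range is limited). The gripper opens to 85 mm and grips with 20 to 120 N. Pads are 22 mm wide; open, the fingers measure 114 mm over their backs; the gripper's body (76 mm by 85 mm) begins 54 mm behind the grasp point. The pads swing forward as they close: fully open they stand 13 mm farther back than shut.
Start: joints at [1.129, 0.286, 1.577, -0, 1.279, -0.15], TCP at [0.194, 0.646, 0.253] pointing down, gripper open.
Joint ranges: [-2.77, 2.77], [-0.9, 2.22], [0.21, 2.48], [-1.53, 4.67], [0.24, 2.81], [-2.84, 2.84]. Speed limits (rad/s): [2.79, 2.79, 3.14, 3.14, 3.14, 3.14].

### API

Orientations are given as a unit quaternion [x, y, z, w].
In Python, from plant import ctrl gives the robot as it stands. The module is installed in compiled form; this text tells all that it offers.
- The arm moves only by the tool send_rows, never from a script. Its argument "rows" is text: rows parted by semicolons, each of 7 numbers parted by spaces: the turn, a rotation vector about the tool's x, y, z in shares of 120 degrees (1.0 is 120 degrees), then the shift along the tool's x, y, z in shares of 750 mm (1.0 is 750 mm), then the opening, from -1 (shut) to 1 (fully open). A call has 1 to 8 rows; each row is the pose to reach, as a shift and turn from the pose commanded when the call began, along the tool's axes at that moment; what a row does not reach only later rows make up. A row lasts 1/8 s, in which the tool goes at most 62.5 mm and 10.7 degrees, less where a joint would pass 70% of its speed; a pose out of reach is approached as far as the arm can. A shift or turn number past 1, either way, is cut back to 1. A call with a gripper value outside its range is refused whole. The fingers move at their own pace and stop on an object; "grip_force" is the grip in N (left out, the last holds). Time passes only in rows, so rows that repeat a pose let the fingers close. It gives the time, the measured TCP pose, the force, the opening and the grip force at its end, in the units of the state.
- ctrl.get_state(): the state, without advancing time (a new reading comes with each control period).
- ctrl.read_camera(name): name is "scene" or "top" or "wrist"; returns a dict with "color" (400x640x3 uint8, red, green, blue), "fx", "fy", "cx", "cy" (pixels), "D" ([k1, k2, p1, p2, k3] as OpenCV has them; the pictures are not rectified), "extrinsics" (4x4, takes a point from world to camera coordinates). Camera axes: x right, y down, z forward; pixel columns grow to the right and rows downward; lengths in m; the calibration is good to about 2 mm. A picture is of the moment at which its call begins. There is no depth.
- ctrl.sign_off(): hands the job in; it is judged then, once.
Trained networks look in a picture, given as the dict that the camera call returned (one of the last four; its "shot" number tells which), for a name from the list of things; names that differ only in an ending like _2 or _b are one class to them, and where a whole thing is asked for, a point or a joint stands for the part that bears it (a point fixed in the world has none). Each returns a list of dicts, best first, with "p" (0 to 1); they miss things now and then, are a little off and sometimes report something else, mostly with a low value. They report only what shows in the picture. A call takes as long as a camera call. They do not tell look-alikes from the thing itself.
- ctrl.look_for(picture, target): "position" ([x, y, z] in m, in the coordinates of the camera as it stood for that picture, good to about 4 mm: the middle of the surface that is visible of it).
The state is a dict: "time": time; "qpos": joint angles; "dq": joint speeds; "joint_efforts": joint torques, N m; "eef_pos": TCP position; "tcp_rot": TCP orientation; "contact_force": force on the tool from outside, world axes, zero at the start; "wrist_torque": the same for the moment, N m; "opening": opening from 0.0 (shut) to 1.0 (fully open); "finger_force": force on a finger pad.
Only numpy, scipy, OpenCV 4.12 (cv2) and the standard library are available. Lean on these libraries where they do the work, as an engineer would, in place of code of your own. Each camera call takes 0.05 s, during which the arm holds its last target. There are 200 camera calls.

## Working session

There is one attempt and no reset: what is moved stays moved. The work goes in short steps, Python scripts to look and compute and a tool call to move; the robot and the scene stay as the last step left them, time stands still between calls to the robot, and variables do not carry over. Pictures are saved under pics/ and viewed, at most 14 in all, crops included, and the job is handed in when it is done.

Besides the shell and the picture viewer there is one more tool, called after "Call:" as name(argument=value, ...), one argument or row to a line, values as JSON. send_rows: Moves the arm, as the interface text tells. Its arguments: {"type":"object","properties":{"rows":{"type":"string"},"grip_force":{"type":"number"}},"required":["rows"]}

```bash
mkdir -p pics; cat > h.py <<'E'
import numpy as np, cv2
from plant import ctrl
def w(pic,p):
    return np.linalg.inv(pic["extrinsics"])@np.r_[p,1]
def toworld(pic,p): return w(pic,p)[:3]
def K(pic): return np.array([[pic["fx"],0,pic["cx"]],[0,pic["fy"],pic["cy"]],[0,0,1.]])
def px2plane(pic,uv,z):
    E=np.array(pic["extrinsics"]);n=cv2.undistortPoints(np.array([[uv]],float),K(pic),np.array(pic["D"],float))[0,0]
    R=E[:3,:3];c=-R.T@E[:3,3];d=R.T@np.r_[n,1];return c+d*(z-c[2])/d[2]
def proj(pic,P):
    E=np.array(pic["extrinsics"]);r=cv2.Rodrigues(E[:3,:3])[0]
    return cv2.projectPoints(np.array(P,float).reshape(-1,3),r,E[:3,3],K(pic),np.array(pic["D"],float))[0][:,0]
def save(pic,name): cv2.imwrite("pics/"+name,pic["color"][:,:,::-1])
E
python3 - <<'E'
from h import *
np.set_printoptions(precision=4,suppress=True)
for c in ["top","scene"]:
    p=ctrl.read_camera(c);save(p,c+"0.png")
    print(c,np.linalg.inv(p["extrinsics"])[:3,3])
    for t in ["store_rack","work_rack","bottle","jar","spool","cork"]:
        for r in ctrl.look_for(p,t)[:3]:
            P=toworld(p,r["position"]);print(t,round(r["p"],2),P,proj(p,P)[0])
s=ctrl.get_state();print(s["time"],s["eef_pos"],s["tcp_rot"],s["opening"],ctrl.nose_length)
E
```

```text
top [0.4289 0.0258 0.9038]
store_rack 0.87 [ 0.4571 -0.0846  0.0229] [392.0509 252.5473]
work_rack 0.68 [0.6254 0.0018 0.0225] [342.019  157.9669]
bottle 0.7 [0.4719 0.1741 0.1062] [235.0945 241.7408]
bottle 0.7 [0.6255 0.0021 0.0201] [341.8233 158.2003]
bottle 0.59 [0.4567 0.0279 0.1294] [327.3562 250.7852]
jar 0.84 [ 0.4517 -0.2005  0.0782] [466.3673 254.2402]
spool 0.77 [ 0.4549 -0.1247  0.0755] [420.3538 252.668 ]
cork 0.66 [ 0.4621 -0.0526  0.0539] [375.3625 249.0414]
scene [ 0.0449 -0.2787  0.6681]
store_rack 0.69 [ 0.42   -0.1058  0.02  ] [347.9853 279.0842]
work_rack 0.76 [ 0.6225 -0.0165  0.0206] [362.0233 184.6472]
bottle 0.82 [0.4624 0.1681 0.072 ] [234.672  176.0039]
bottle 0.75 [0.4472 0.0225 0.0918] [293.725  207.7041]
jar 0.7 [ 0.4399 -0.2138  0.0736] [417.6493 284.4997]
spool 0.83 [ 0.4486 -0.1398  0.0761] [378.21   257.4391]
spool 0.5 [ 0.4419 -0.0463  0.0227] [325.195 252.831]
cork 0.97 [ 0.4537 -0.0485  0.0538] [330.6768 237.9921]
0.7 [0.1941 0.6465 0.2533] [0.1454 0.9894 0.     0.    ] 1.0005950790799776 0.022
```

View pics/top0.png

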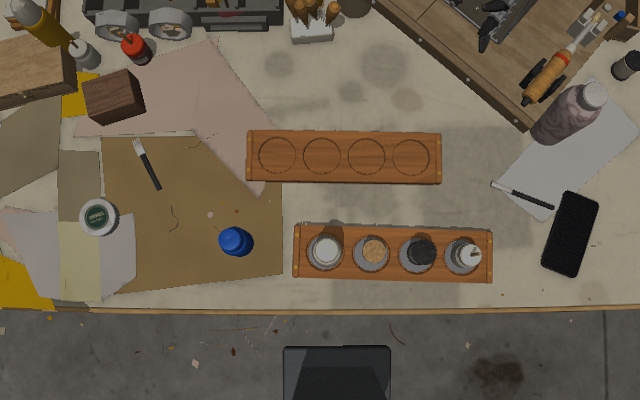

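View pics/scene0.png

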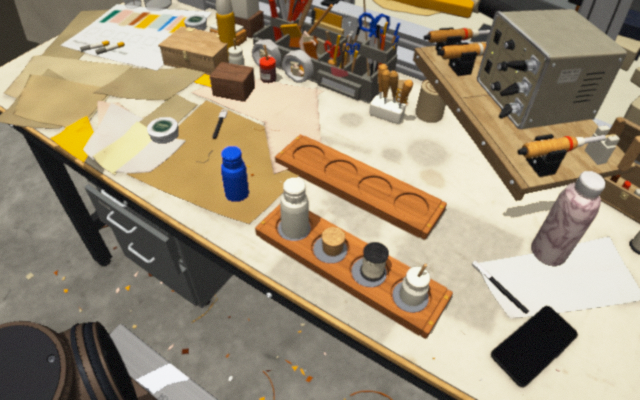

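The top picture shows the store rack with, left to right, the white bottle (325,250), cork (374,250), spool (420,253) and jar (464,256). The empty work rack is centred at (343,157). Things that could be taken for the bottle are the blue bottle at (236,241), which is the look-alike to leave, and the pinkish bottle at (575,110), which is not in the job. I choose the white one at (325,250). Next I fit both racks and check them in one crop.

```bash
cat >> h.py <<'E'
def rackpts(x,y,a,L):
    c,s=np.cos(a),np.sin(a);L=np.array(L,float)
    return np.c_[x+c*L[:,0]-s*L[:,1],y+s*L[:,0]+c*L[:,1],L[:,2]]
WELL=[[0,.12,.024],[0,.04,.024],[0,-.04,.024],[0,-.12,.024]]
E
python3 - <<'E'
from h import *
np.set_printoptions(precision=4,suppress=True)
from scipy.optimize import least_squares
out={}
p=ctrl.read_camera("top")
hsv=cv2.cvtColor(p["color"],cv2.COLOR_RGB2HSV)
img=p["color"].copy()
for n,(u0,v0,u1,v1) in dict(work=(236,120,452,194),store=(284,212,500,292)).items():
    m=np.zeros(hsv.shape[:2],np.uint8)
    m[v0:v1,u0:u1]=((hsv[v0:v1,u0:u1,0]<16)&(hsv[v0:v1,u0:u1,1]>130)).astype(np.uint8)*255
    m=cv2.morphologyEx(m,cv2.MORPH_OPEN,np.ones((5,5)))
    cs=cv2.findContours(m,cv2.RETR_EXTERNAL,cv2.CHAIN_APPROX_NONE)[0];c=cv2.convexHull(max(cs,key=cv2.contourArea))
    P=np.array([px2plane(p,q[0],.024)[:2] for q in c],np.float32)
    r=cv2.minAreaRect(P);b=cv2.boxPoints(r)
    e=[b[1]-b[0],b[2]-b[1]];e=max(e,key=np.linalg.norm);a=np.arctan2(e[1],e[0])-np.pi/2
    a=(a+np.pi/2)%np.pi-np.pi/2
    print(n,r,a)
    x,y=r[0]
    o=[[-.046,-.176,.024],[-.046,.176,.024],[.046,.176,.024],[.046,-.176,.024]]
    big=None
    out[n]=(x,y,a)
np.save("racks.npy",[out["work"],out["store"]])
s=4;u0,v0=240,115
crop=cv2.resize(img[v0:295,u0:500],None,fx=3,fy=3,interpolation=cv2.INTER_CUBIC)
for n,(x,y,a) in out.items():
    f=lambda P:np.int32((proj(p,P)-[u0,v0]+.5)*3)
    cv2.polylines(crop,[f(rackpts(x,y,a,[[-.046,-.176,.024],[-.046,.176,.024],[.046,.176,.024],[.046,-.176,.024]]))],True,(0,255,0),1)
    t=np.linspace(0,6.28,40)
    for wl in WELL:
        cv2.polylines(crop,[f(rackpts(x,y,a,np.c_[wl[0]+.033*np.cos(t),wl[1]+.033*np.sin(t),.024+0*t]))],True,(0,255,255),1)
    print(n,rackpts(x,y,a,WELL)[:,:2])
cv2.imwrite("pics/fit.png",crop[:,:,::-1])
E
```

```text
work ((0.6278156638145447, -0.0012492090463638306), (0.34835025668144226, 0.09425793588161469), 89.01419067382812) -0.017205477
store ((0.4549010396003723, -0.08575916290283203), (0.3478149175643921, 0.0915244072675705), 87.88733673095703) -0.036872745
work [[ 0.6299  0.1187]
 [ 0.6285  0.0387]
 [ 0.6271 -0.0412]
 [ 0.6258 -0.1212]]
store [[ 0.4593  0.0342]
 [ 0.4564 -0.0458]
 [ 0.4534 -0.1257]
 [ 0.4505 -0.2057]]
```

View pics/fit.png

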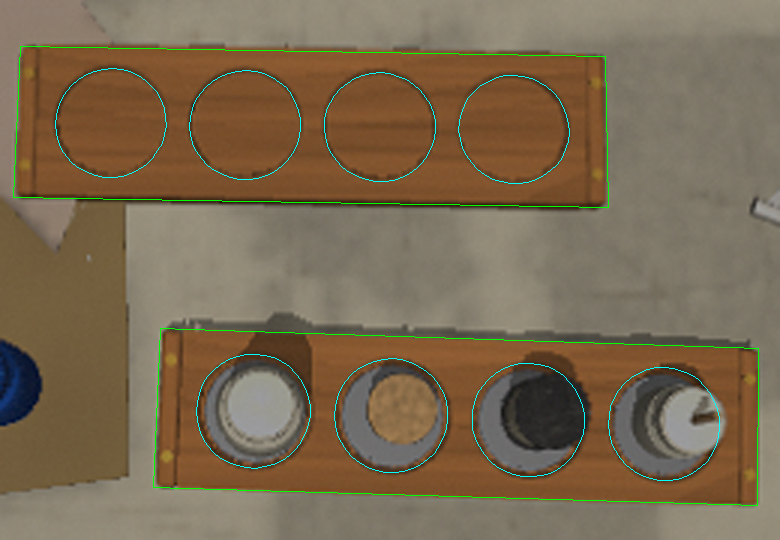

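The fit lies on both boards and all eight wells in the crop. The choice is confirmed: bottle cap at crop (260,405), cork (402,409), spool (543,412), jar lid (688,422). Next I compute the centres and the first moves.

```bash
cat >> h.py <<'E'
from scipy.spatial.transform import Rotation as Ro
def mv(*targets):
    s=ctrl.get_state();R=Ro.from_quat(s["tcp_rot"]).as_matrix()
    print("t",round(s["time"],2),"tcp",np.round(s["eef_pos"],4),"F",np.round(s["contact_force"],1),"op",round(s["opening"],3))
    for t in targets: print(t,"->",np.round(1000*R.T@(np.array(t)-s["eef_pos"]),1))
E
python3 - <<'E'
from h import *
p=ctrl.read_camera("top")
for n,c,z in [("bottle",(260,405),.134),("cork",(402,409),.055),("spool",(543,412),.075),("jar",(688,422),.079)]:
    print(n,px2plane(p,np.array(c)/3+[240-.33,115-.33],z).round(4))
mv((.4,.5,.25),(.55,.25,.25),(.45,-.2,.25))
E
```

```text
bottle [0.4582 0.0295 0.134 ]
cork [ 0.4588 -0.0496  0.055 ]
spool [ 0.456  -0.1253  0.075 ]
jar [ 0.4498 -0.2047  0.079 ]
t 0.8 tcp [0.1941 0.6465 0.2533] F [-0.5 -0.9  0.3] op 1.002
(0.4, 0.5, 0.25) -> [-239.3  -81.     3.3]
(0.55, 0.25, 0.25) -> [-454.9 -277.3    3.3]
(0.45, -0.2, 0.25) -> [-488.6 -737.1    3.3]
```

The rows are not in the units I measure in: shifts go in shares of 750 mm and turns go in shares of 120 degrees. I convert before sending: -413 mm / 750 = -0.5507, -239 mm / 750 = -0.3187, 73.3 degrees / 120 = 0.6108.

Call:
send_rows(
  rows="0 0 0.0833 -0.08 -0.0267 0.004 1;0 0 0.1667 -0.16 -0.0533 0.004 1;0 0 0.25 -0.24 -0.08 0.004 1;0 0 0.3333 -0.3187 -0.108 0.004 1;0 0 0.4167 -0.3773 -0.1613 0.004 1;0 0 0.5 -0.4347 -0.2133 0.004 1;0 0 0.5833 -0.4933 -0.2667 0.004 1;0 0 0.6108 -0.5507 -0.3187 0.004 1",
  grip_force=40,
)

```text
time: 1.8
eef_pos: [0.5218, 0.297, 0.2506]
tcp_rot: [0.708, 0.706, 0.0, 0.0]
contact_force: [-0.4, -0.4, 0.7]
opening: 1.002
finger_force: 0.0
```

```bash
python3 -c "
from h import *
mv((.54,.1,.2),(.45,-.2045,.2),(.45,-.2045,.063));print(ctrl.get_state()['tcp_rot'])"
```

```text
t 1.8 tcp [0.5218 0.297  0.2506] F [-0.4 -0.4  0.7] op 1.002
(0.54, 0.1, 0.2) -> [-197.    18.8   50.6]
(0.45, -0.2045, 0.2) -> [-501.7  -70.3   50.4]
(0.45, -0.2045, 0.063) -> [-501.8  -70.4  187.4]
[7.08171861e-01 7.06039987e-01 3.60586844e-04 1.45408551e-04]
```

Call:
send_rows(
  rows="0 0 0 -0.08 0.0133 0.0267 1;0 0 0 -0.16 0.0133 0.04 1;0 0 0 -0.24 0.0067 0.0533 1;0 0 0 -0.32 -0.0067 0.0667 1;0 0 0 -0.4 -0.0267 0.0667 1;0 0 0 -0.48 -0.0533 0.0667 1;0 0 0 -0.56 -0.0733 0.0667 1;0 0 0 -0.6333 -0.0867 0.0667 1",
)

```text
time: 2.8
eef_pos: [0.455, -0.1782, 0.2008]
tcp_rot: [0.707, 0.707, 0.0, 0.001]
contact_force: [0.8, -0.5, 0.0]
opening: 0.999
finger_force: 0.0
```

```bash
python3 - <<'E'
from h import *
mv((.45,-.2045,.2),(.45,-.2045,.12),(.45,-.2045,.063))
p=ctrl.read_camera("wrist");save(p,"w0.png")
for t in ["jar","spool","cork"]:
    for r in ctrl.look_for(p,t)[:2]: 
        P=toworld(p,r["position"]);print(t,round(r["p"],2),P.round(4),proj(p,P)[0].round())
E
```

```text
t 2.8 tcp [ 0.455  -0.1782  0.2008] F [ 0.8 -0.5  0. ] op 0.999
(0.45, -0.2045, 0.2) -> [-26.3  -5.    0.8]
(0.45, -0.2045, 0.12) -> [-26.3  -5.1  80.8]
(0.45, -0.2045, 0.063) -> [-26.2  -5.1 137.8]
jar 0.62 [ 0.4509 -0.2022  0.078 ] [315. 224.]
spool 0.63 [ 0.4573 -0.1307  0.0786] [322. 145.]
cork 0.85 [ 0.4571 -0.0513  0.0587] [322.  47.]
```

View pics/w0.png

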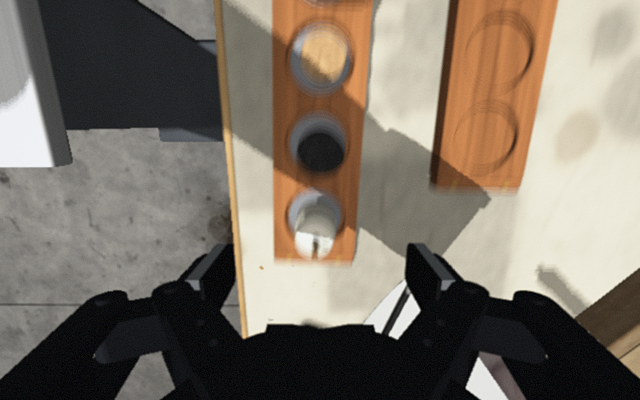

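The wrist view shows the jar lid at (315,235), the spool at (322,150) and the cork at (325,55), which matches the measured centres. Now I go down on the jar.

Scaled: 137.5 mm / 750 = 0.1833, 130 mm / 750 = 0.1733.

Call:
send_rows(
  rows="0 0 0 -0.0347 -0.0067 0 1;0 0 0 -0.0347 -0.0067 0.0533 1;0 0 0 -0.0347 -0.0067 0.1067 1;0 0 0 -0.0347 -0.0067 0.1467 1;0 0 0 -0.0347 -0.0067 0.1733 1;0 0 0 -0.0347 -0.0067 0.1833 1;0 0 0 -0.0347 -0.0067 0.1833 1;0 0 0 -0.0347 -0.0067 0.1833 1",
)

```text
time: 4.0
eef_pos: [0.4516, -0.2023, 0.0639]
tcp_rot: [0.707, 0.707, 0.0, 0.001]
contact_force: [-0.7, 0.3, 1.3]
opening: 0.998
finger_force: 0.0
```

Call:
send_rows(
  rows="0 0 0 0 0 0 0.3;0 0 0 0 0 0 0;0 0 0 0 0 0 -0.5;0 0 0 0 0 0 -1;0 0 0 0 0 0 -1;0 0 0 0 0 0 -1",
)

```text
time: 4.75
eef_pos: [0.4511, -0.2026, 0.0635]
tcp_rot: [0.707, 0.707, -0.0, 0.0]
contact_force: [-1.4, 1.4, 6.1]
opening: 0.462
finger_force: 40.8
```

Scaled: -160 mm / 750 = -0.2133, -140 mm / 750 = -0.1867.

Call:
send_rows(
  rows="0 0 0 0 0 -0.0133 -1;0 0 0 0 0 -0.04 -1;0 0 0 0 0 -0.08 -1;0 0 0 0 0 -0.1333 -1;0 0 0 0 0 -0.1867 -1;0 0 0 0 0 -0.2133 -1;0 0 0 0 0 -0.2133 -1",
)

```text
time: 5.62
eef_pos: [0.4515, -0.2027, 0.2247]
tcp_rot: [0.707, 0.707, 0.0, 0.002]
contact_force: [0.2, 0.3, -1.5]
opening: 0.46
finger_force: 40.4
```

```bash
python3 - <<'E'
from h import *
mv((.63,.1187,.22),(.63,.1187,.062))
p=ctrl.read_camera("scene");save(p,"s1.png")
cv2.imwrite("pics/s1c.png",cv2.resize(p["color"][100:350,250:550,::-1],None,fx=2,fy=2))
E
```

```text
t 5.62 tcp [ 0.4515 -0.2027  0.2247] F [ 0.2  0.3 -1.5] op 0.46
(0.63, 0.1187, 0.22) -> [321.4 178.4   4.6]
(0.63, 0.1187, 0.062) -> [321.8 177.9 162.6]
```

View pics/s1c.png

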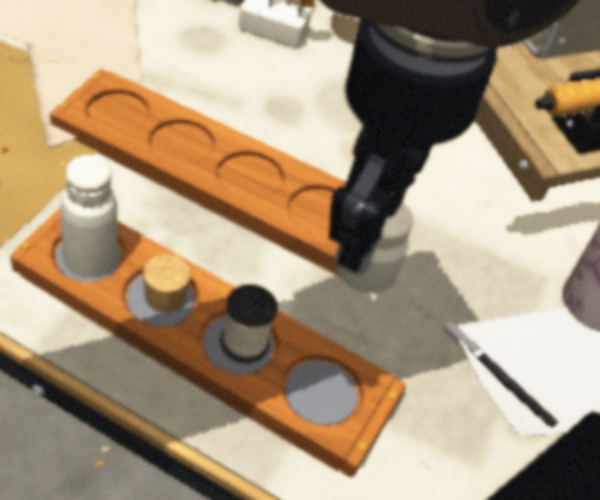

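The crop shows the jar held by its body and upright at crop (385,250), its pad bare at (322,390), and the other three still in place.

Scaled: 322 mm / 750 = 0.4293, 250 mm / 750 = 0.3333.

Call:
send_rows(
  rows="0 0 0 0.0667 0.06 0.0067 -1;0 0 0 0.1333 0.1067 0.0067 -1;0 0 0 0.2 0.1467 0.0067 -1;0 0 0 0.2667 0.1867 0.0067 -1;0 0 0 0.3333 0.2133 0.0067 -1;0 0 0 0.4 0.2333 0.0067 -1;0 0 0 0.4293 0.238 0.0067 -1;0 0 0 0.4293 0.238 0.0067 -1",
)

```text
time: 6.68
eef_pos: [0.6285, 0.1206, 0.2159]
tcp_rot: [0.706, 0.708, -0.001, -0.001]
contact_force: [-0.8, -0.3, -0.3]
opening: 0.462
finger_force: 40.5
```

Scaled: 152 mm / 750 = 0.2027, 148 mm / 750 = 0.1973.

Call:
send_rows(
  rows="0 0 0 0 0 0.0533 -1;0 0 0 0 0 0.1067 -1;0 0 0 0 0 0.1467 -1;0 0 0 0 0 0.18 -1;0 0 0 0 0 0.1973 -1;0 0 0 0 0 0.2027 -1;0 0 0 0 0 0.2027 -1;0 0 0 0 0 0.2027 -1",
)

```text
time: 7.68
eef_pos: [0.6303, 0.1196, 0.0672]
tcp_rot: [0.707, 0.707, 0.001, 0.001]
contact_force: [0.3, -0.2, -0.2]
opening: 0.46
finger_force: 40.5
```

```bash
python3 - <<'E'
from h import *
mv((.63,.1195,.0605))
E
```

```text
t 7.67 tcp [0.6303 0.1196 0.0672] F [ 0.3 -0.2 -0.2] op 0.46
(0.63, 0.1195, 0.0605) -> [-0.1 -0.3  6.7]
```

Scaled: 6 mm / 750 = 0.008, 4 mm / 750 = 0.0053.

Call:
send_rows(
  rows="0 0 0 0 0 0.0053 -1;0 0 0 0 0 0.008 -1;0 0 0 0 0 0.008 -1;0 0 0 0 0 0.008 -1",
)

```text
time: 8.18
eef_pos: [0.6296, 0.1198, 0.0606]
tcp_rot: [0.707, 0.707, 0.0, 0.0]
contact_force: [-2.0, 0.7, 5.7]
opening: 0.461
finger_force: 41.1
```

Scaled: 1 mm / 750 = 0.0013.

Call:
send_rows(
  rows="0 0 0 0 0 0.0013 -1;0 0 0 0 0 0.0013 -1;0 0 0 0 0 0.0013 -1",
)

```text
time: 8.55
eef_pos: [0.6296, 0.1199, 0.0606]
tcp_rot: [0.707, 0.707, -0.0, -0.0]
contact_force: [-5.2, -0.1, 9.0]
opening: 0.457
finger_force: 41.6
```

Contact felt at the expected height. I release and lift.

Scaled: -110 mm / 750 = -0.1467, -60 mm / 750 = -0.08.

Call:
send_rows(
  rows="0 0 0 0 0 -0.0013 -0.2;0 0 0 0 0 -0.0013 0.2;0 0 0 0 0 -0.0013 0.6;0 0 0 0 0 -0.0013 1;0 0 0 0 0 -0.0013 1;0 0 0 0 0 -0.0267 1;0 0 0 0 0 -0.08 1;0 0 0 0 0 -0.1467 1",
)

```text
time: 9.55
eef_pos: [0.6289, 0.1197, 0.1702]
tcp_rot: [0.707, 0.707, -0.0, -0.0]
contact_force: [0.9, -0.4, -0.4]
opening: 1.001
finger_force: 0.0
```

```bash
python3 - <<'E'
from h import *
mv((.456,-.1253,.19),(.456,-.1253,.073))
p=ctrl.read_camera("top")
for t in ["jar","spool","cork"]:
    for r in ctrl.look_for(p,t)[:2]: 
        P=toworld(p,r["position"]);print(t,round(r["p"],2),P.round(4))
E
```

```text
t 9.55 tcp [0.6289 0.1197 0.1702] F [ 0.9 -0.4 -0.4] op 1.001
(0.456, -0.1253, 0.19) -> [-245.1 -172.8  -19.6]
(0.456, -0.1253, 0.073) -> [-245.1 -172.7   97.4]
spool 0.81 [ 0.4542 -0.1249  0.0788]
cork 0.63 [ 0.4639 -0.0513  0.0535]
```

Scaled: -245 mm / 750 = -0.3267, -235 mm / 750 = -0.3133.

Call:
send_rows(
  rows="0 0 0 -0.0667 0 -0.0267 1;0 0 0 -0.1467 -0.0267 -0.0267 1;0 0 0 -0.2133 -0.08 -0.0267 1;0 0 0 -0.2667 -0.1333 -0.0267 1;0 0 0 -0.3133 -0.1933 -0.0267 1;0 0 0 -0.3267 -0.2307 -0.0267 1;0 0 0 -0.3267 -0.2307 -0.0267 1;0 0 0 -0.3267 -0.2307 0.0267 1",
)

```text
time: 10.75
eef_pos: [0.4591, -0.1263, 0.1514]
tcp_rot: [0.707, 0.707, 0.001, 0.004]
contact_force: [-0.2, 0.1, 0.1]
opening: 1.001
finger_force: 0.0
```

Call:
send_rows(
  rows="0 0 0 0 0 0.04 1;0 0 0 0 0 0.08 1;0 0 0 0 0 0.1 1;0 0 0 0 0 0.1027 1;0 0 0 0 0 0.1027 1;0 0 0 0 0 0.1027 1",
)

```text
time: 11.5
eef_pos: [0.4572, -0.1256, 0.0731]
tcp_rot: [0.707, 0.707, 0.0, 0.001]
contact_force: [0.5, 0.2, 0.8]
opening: 1.0
finger_force: 0.0
```

```bash
python3 - <<'E'
from h import *
mv((.456,-.1253,.073))
E
```

```text
t 11.5 tcp [ 0.4572 -0.1256  0.0731] F [0.5 0.2 0.8] op 1.0
(0.456, -0.1253, 0.073) -> [ 0.3 -1.2  0.1]
```

Scaled: -1 mm / 750 = -0.0013.

Call:
send_rows(
  rows="0 0 0 0 -0.0013 0 0.3;0 0 0 0 -0.0013 0 0;0 0 0 0 -0.0013 0 -0.5;0 0 0 0 -0.0013 0 -1;0 0 0 0 -0.0013 0 -1;0 0 0 0 -0.0013 0 -1;0 0 0 0 -0.0013 0 -1",
)

```text
time: 12.38
eef_pos: [0.4555, -0.1254, 0.0724]
tcp_rot: [0.707, 0.707, -0.0, 0.0]
contact_force: [-1.9, 0.5, 6.6]
opening: 0.435
finger_force: 39.5
```

Scaled: -150 mm / 750 = -0.2, -130 mm / 750 = -0.1733.

Call:
send_rows(
  rows="0 0 0 0 0 -0.0133 -1;0 0 0 0 0 -0.04 -1;0 0 0 0 0 -0.08 -1;0 0 0 0 0 -0.1333 -1;0 0 0 0 0 -0.1733 -1;0 0 0 0 0 -0.2 -1;0 0 0 0 0 -0.2 -1",
)

```text
time: 13.25
eef_pos: [0.4562, -0.1256, 0.2238]
tcp_rot: [0.707, 0.707, 0.001, 0.002]
contact_force: [-0.2, -0.7, 0.3]
opening: 0.435
finger_force: 40.0
```

```bash
python3 - <<'E'
from h import *
mv((.6285,.0387,.22),(.6285,.0387,.07))
p=ctrl.read_camera("scene")
cv2.imwrite("pics/s2c.png",cv2.resize(p["color"][100:350,250:550,::-1],None,fx=2,fy=2))
E
```

```text
t 13.25 tcp [ 0.4562 -0.1256  0.2238] F [-0.2 -0.7  0.3] op 0.435
(0.6285, 0.0387, 0.22) -> [164.4 172.2   4.2]
(0.6285, 0.0387, 0.07) -> [164.7 171.5 154.2]
```

View pics/s2c.png

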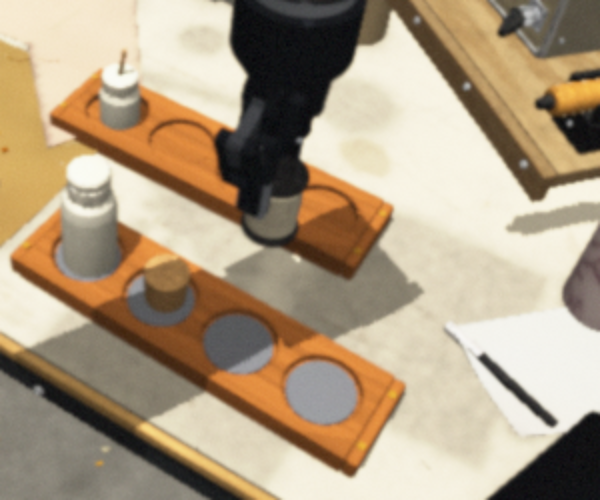

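The jar stands upright in the leftmost work well at crop (121,100), and the spool hangs upright at (278,205). Now I place the spool.

Scaled: 172 mm / 750 = 0.2293, 164.5 mm / 750 = 0.2193.

Call:
send_rows(
  rows="0 0 0 0.04 0.06 0.0053 -1;0 0 0 0.0933 0.12 0.0053 -1;0 0 0 0.1467 0.1733 0.0053 -1;0 0 0 0.2 0.2133 0.0053 -1;0 0 0 0.2193 0.2293 0.0053 -1;0 0 0 0.2193 0.2293 0.0053 -1;0 0 0 0.2193 0.2293 0.0533 -1;0 0 0 0.2193 0.2293 0.1067 -1",
)

```text
time: 14.3
eef_pos: [0.6269, 0.0376, 0.1416]
tcp_rot: [0.708, 0.706, 0.0, 0.001]
contact_force: [-0.8, -0.9, -0.4]
opening: 0.434
finger_force: 40.1
```

Scaled: 70 mm / 750 = 0.0933, 67 mm / 750 = 0.0893.

Call:
send_rows(
  rows="0 0 0 0 0 0.04 -1;0 0 0 0 0 0.0733 -1;0 0 0 0 0 0.0893 -1;0 0 0 0 0 0.0933 -1;0 0 0 0 0 0.0933 -1;0 0 0 0 0 0.0933 -1",
)

```text
time: 15.05
eef_pos: [0.6282, 0.039, 0.0732]
tcp_rot: [0.707, 0.707, 0.001, 0.001]
contact_force: [1.5, -0.3, -0.1]
opening: 0.431
finger_force: 40.1
```

```bash
python3 - <<'E'
from h import *
mv((.6285,.0387,.0694))
E
```

```text
t 15.05 tcp [0.6282 0.039  0.0732] F [ 1.5 -0.3 -0.1] op 0.431
(0.6285, 0.0387, 0.0694) -> [-0.3  0.3  3.8]
```

Scaled: 3.5 mm / 750 = 0.0047, 2 mm / 750 = 0.0027.

Call:
send_rows(
  rows="0 0 0 0 0 0.0027 -1;0 0 0 0 0 0.0047 -1;0 0 0 0 0 0.0047 -1;0 0 0 0 0 0.0047 -1",
)

```text
time: 15.55
eef_pos: [0.6281, 0.0392, 0.0695]
tcp_rot: [0.707, 0.707, 0.0, 0.001]
contact_force: [-0.4, -0.6, 5.9]
opening: 0.435
finger_force: 40.5
```

Call:
send_rows(
  rows="0 0 0 0 0 0.0013 -1;0 0 0 0 0 0.0013 -1;0 0 0 0 0 0.0013 -1",
)

```text
time: 15.92
eef_pos: [0.6283, 0.0392, 0.0694]
tcp_rot: [0.707, 0.707, 0.001, 0.001]
contact_force: [-2.3, 0.3, 8.6]
opening: 0.437
finger_force: 40.8
```

Scaled: -110 mm / 750 = -0.1467, -60 mm / 750 = -0.08.

Call:
send_rows(
  rows="0 0 0 0 0 -0.0013 -0.2;0 0 0 0 0 -0.0013 0.2;0 0 0 0 0 -0.0013 0.6;0 0 0 0 0 -0.0013 1;0 0 0 0 0 -0.0013 1;0 0 0 0 0 -0.0267 1;0 0 0 0 0 -0.08 1;0 0 0 0 0 -0.1467 1",
)

```text
time: 16.92
eef_pos: [0.6268, 0.0393, 0.1787]
tcp_rot: [0.707, 0.707, -0.0, -0.001]
contact_force: [0.6, 0.5, 1.2]
opening: 1.0
finger_force: 0.0
```

```bash
python3 - <<'E'
from h import *
mv((.459,-.050,.19),(.459,-.050,.052))
p=ctrl.read_camera("scene")
for t in ["jar","spool","cork"]:
    for r in ctrl.look_for(p,t)[:2]: 
        P=toworld(p,r["position"]);print(t,round(r["p"],2),P.round(4))
E
```

```text
t 16.93 tcp [0.6268 0.0393 0.1787] F [0.6 0.5 1.2] op 1.0
(0.459, -0.05, 0.19) -> [ -89.3 -167.8  -11.1]
(0.459, -0.05, 0.052) -> [ -89.3 -167.7  126.9]
jar 0.98 [0.6192 0.1053 0.0602]
spool 0.84 [0.6179 0.0229 0.06  ]
cork 0.84 [ 0.4496 -0.0501  0.058 ]
```

The wrist camera sits on the +y side of the gripper, toward the bottle, so I take the bottle before the cork.

```bash
python3 - <<'E'
from h import *
mv((.458,.031,.22),(.458,.031,.090))
E
```

```text
t 17.12 tcp [0.6285 0.0391 0.1805] F [-1.1 -0.6 -0.9] op 0.998
(0.458, 0.031, 0.22) -> [  -8.2 -170.3  -40.3]
(0.458, 0.031, 0.09) -> [  -8.1 -171.    89.7]
```

Call:
send_rows(
  rows="0 0 0 0 0 -0.0533 1;0 0 0 -0.0027 -0.0667 -0.0533 1;0 0 0 -0.0053 -0.1333 -0.0533 1;0 0 0 -0.008 -0.1933 -0.0533 1;0 0 0 -0.0107 -0.2273 -0.0533 1;0 0 0 -0.0107 -0.2273 -0.0533 1;0 0 0 -0.0107 -0.2273 -0.0267 1;0 0 0 -0.0107 -0.2273 0.0133 1",
)

```text
time: 18.12
eef_pos: [0.4585, 0.0311, 0.1675]
tcp_rot: [0.707, 0.707, 0.001, 0.001]
contact_force: [0.5, -0.2, 0.7]
opening: 1.0
finger_force: 0.0
```

```bash
python3 - <<'E'
from h import *
mv((.458,.031,.090))
E
```

```text
t 18.12 tcp [0.4585 0.0311 0.1675] F [ 0.5 -0.2  0.7] op 1.0
(0.458, 0.031, 0.09) -> [-0.1 -0.7 77.5]
```

Scaled: 76 mm / 750 = 0.1013, 72 mm / 750 = 0.096.

Call:
send_rows(
  rows="0 0 0 0 0 0.04 1;0 0 0 0 0 0.0773 1;0 0 0 0 0 0.096 1;0 0 0 0 0 0.1013 1;0 0 0 0 0 0.1013 1;0 0 0 0 0 0.1013 0.3;0 0 0 0 0 0.1013 0;0 0 0 0 0 0.1013 -0.5",
)

```text
time: 19.12
eef_pos: [0.4576, 0.0312, 0.0925]
tcp_rot: [0.707, 0.707, 0.001, 0.001]
contact_force: [-1.3, -0.0, 4.1]
opening: 0.54
finger_force: 41.2
```

Call:
send_rows(
  rows="0 0 0 0 0 0 -1;0 0 0 0 0 0 -1;0 0 0 0 0 0 -1",
)

```text
time: 19.5
eef_pos: [0.4577, 0.0313, 0.0925]
tcp_rot: [0.707, 0.707, 0.001, 0.001]
contact_force: [-0.8, 1.6, 6.0]
opening: 0.543
finger_force: 41.4
```

Scaled: -140 mm / 750 = -0.1867, -130 mm / 750 = -0.1733.

Call:
send_rows(
  rows="0 0 0 0 0 -0.0133 -1;0 0 0 0 0 -0.04 -1;0 0 0 0 0 -0.08 -1;0 0 0 0 0 -0.1333 -1;0 0 0 0 0 -0.1733 -1;0 0 0 0 0 -0.1867 -1;0 0 0 0 0 -0.1867 -1",
)

```text
time: 20.38
eef_pos: [0.4567, 0.0313, 0.2312]
tcp_rot: [0.707, 0.707, 0.0, 0.0]
contact_force: [-0.3, -0.6, -0.6]
opening: 0.541
finger_force: 41.3
```

```bash
python3 - <<'E'
from h import *
mv((.6258,-.1205,.22),(.6258,-.1205,.09))
p=ctrl.read_camera("scene")
cv2.imwrite("pics/s3c.png",cv2.resize(p["color"][60:310,230:530,::-1],None,fx=2,fy=2))
E
```

```text
t 20.38 tcp [0.4567 0.0313 0.2312] F [-0.3 -0.6 -0.6] op 0.541
(0.6258, -0.1205, 0.22) -> [-151.7  169.2   11.2]
(0.6258, -0.1205, 0.09) -> [-151.7  169.1  141.2]
```

View pics/s3c.png

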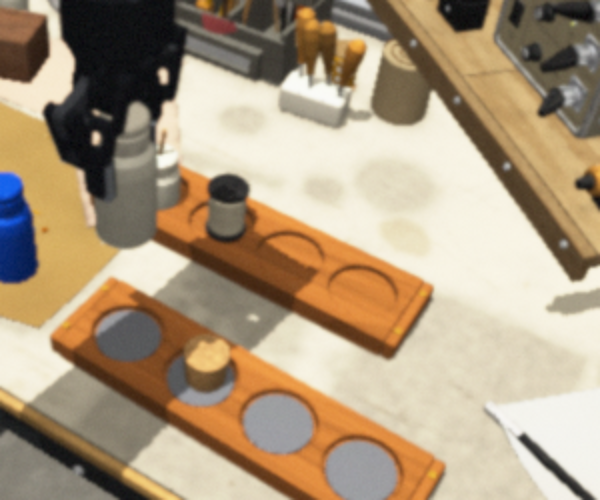

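The crop shows the bottle held upright at (125,190), the spool standing in the second well from the left at (228,205), and the jar behind the bottle at (165,175).

Scaled: 169 mm / 750 = 0.2253, 155 mm / 750 = 0.2067.

Call:
send_rows(
  rows="0 0 0 -0.0467 0.0533 0.0133 -1;0 0 0 -0.1 0.1067 0.0133 -1;0 0 0 -0.1533 0.16 0.0133 -1;0 0 0 -0.1933 0.2067 0.0133 -1;0 0 0 -0.202 0.2253 0.0133 -1;0 0 0 -0.202 0.2253 0.0133 -1;0 0 0 -0.202 0.2253 0.0533 -1;0 0 0 -0.202 0.2253 0.1067 -1",
)

```text
time: 21.42
eef_pos: [0.6254, -0.1196, 0.1508]
tcp_rot: [0.707, 0.707, 0.0, 0.0]
contact_force: [0.4, 0.3, -0.7]
opening: 0.535
finger_force: 41.4
```

```bash
python3 - <<'E'
from h import *
mv((.6258,-.1205,.0895))
E
```

```text
t 21.43 tcp [ 0.6254 -0.1196  0.1508] F [ 0.4  0.3 -0.7] op 0.535
(0.6258, -0.1205, 0.0895) -> [-0.9  0.4 61.3]
```

Scaled: 58 mm / 750 = 0.0773, 56 mm / 750 = 0.0747.

Call:
send_rows(
  rows="0 0 0 -0.0007 0 0.0333 -1;0 0 0 -0.0007 0 0.06 -1;0 0 0 -0.0007 0 0.0747 -1;0 0 0 -0.0007 0 0.0773 -1;0 0 0 -0.0007 0 0.0773 -1;0 0 0 -0.0007 0 0.0773 -1",
)

```text
time: 22.18
eef_pos: [0.6266, -0.1211, 0.0946]
tcp_rot: [0.707, 0.707, 0.0, 0.001]
contact_force: [0.3, -0.9, -1.2]
opening: 0.536
finger_force: 41.4
```

Scaled: 2 mm / 750 = 0.0027, 1 mm / 750 = 0.0013.

Call:
send_rows(
  rows="0 0 0 0 0 0.0013 -1;0 0 0 0 0 0.0027 -1;0 0 0 0 0 0.0027 -1;0 0 0 0 0 0.0027 -1",
)

```text
time: 22.68
eef_pos: [0.6257, -0.1208, 0.0913]
tcp_rot: [0.707, 0.707, -0.0, -0.0]
contact_force: [0.2, 0.2, -0.4]
opening: 0.539
finger_force: 41.4
```

Scaled: 2 mm / 750 = 0.0027, 1 mm / 750 = 0.0013.

Call:
send_rows(
  rows="0 0 0 0 0 0.0013 -1;0 0 0 0 0 0.0027 -1;0 0 0 0 0 0.0027 -1;0 0 0 0 0 0.0027 -1",
)

```text
time: 23.18
eef_pos: [0.6258, -0.1208, 0.0895]
tcp_rot: [0.707, 0.707, -0.0, -0.0]
contact_force: [-0.9, -0.3, 0.8]
opening: 0.54
finger_force: 41.5
```

Scaled: 0.7 mm / 750 = 0.0009.

Call:
send_rows(
  rows="0 0 0 0 0 0.0009 -1;0 0 0 0 0 0.0009 -1;0 0 0 0 0 0.0009 -1",
)

```text
time: 23.55
eef_pos: [0.6259, -0.1208, 0.0895]
tcp_rot: [0.707, 0.707, -0.0, -0.0]
contact_force: [-2.0, 1.1, 5.2]
opening: 0.541
finger_force: 42.0
```

Scaled: -110 mm / 750 = -0.1467, -60 mm / 750 = -0.08.

Call:
send_rows(
  rows="0 0 0 0 0 -0.0007 -0.1;0 0 0 0 0 -0.0007 0.2;0 0 0 0 0 -0.0013 0.6;0 0 0 0 0 -0.0013 1;0 0 0 0 0 -0.0013 1;0 0 0 0 0 -0.0267 1;0 0 0 0 0 -0.08 1;0 0 0 0 0 -0.1467 1",
)

```text
time: 24.55
eef_pos: [0.6254, -0.1206, 0.2]
tcp_rot: [0.707, 0.707, -0.0, -0.001]
contact_force: [1.0, 0.2, -0.6]
opening: 1.0
finger_force: 0.0
```

```bash
python3 - <<'E'
from h import *
mv((.459,-.050,.19),(.459,-.050,.052))
E
```

```text
t 24.55 tcp [ 0.6254 -0.1206  0.2   ] F [ 1.   0.2 -0.6] op 1.0
(0.459, -0.05, 0.19) -> [  70.6 -166.4   10.2]
(0.459, -0.05, 0.052) -> [  70.5 -166.2  148.2]
```

Scaled: -166.5 mm / 750 = -0.222, 70.5 mm / 750 = 0.094.

Call:
send_rows(
  rows="0 0 0 0.02 -0.06 0 1;0 0 0 0.0467 -0.12 0 1;0 0 0 0.0733 -0.18 0 1;0 0 0 0.0933 -0.22 0.0133 1;0 0 0 0.094 -0.222 0.0533 1;0 0 0 0.094 -0.222 0.1067 1;0 0 0 0.094 -0.222 0.1467 1;0 0 0 0.094 -0.222 0.16 1",
)

```text
time: 25.55
eef_pos: [0.4587, -0.05, 0.0781]
tcp_rot: [0.707, 0.707, -0.0, -0.001]
contact_force: [-0.0, 0.4, -0.3]
opening: 0.999
finger_force: 0.0
```

```bash
python3 - <<'E'
from h import *
mv((.459,-.050,.052))
p=ctrl.read_camera("top")
cv2.imwrite("pics/t4.png",cv2.resize(p["color"][115:295,240:500,::-1],None,fx=3,fy=3))
E
```

```text
t 25.55 tcp [ 0.4587 -0.05    0.0781] F [-0.   0.4 -0.3] op 0.999
(0.459, -0.05, 0.052) -> [-0.   0.3 26.1]
```

View pics/t4.png

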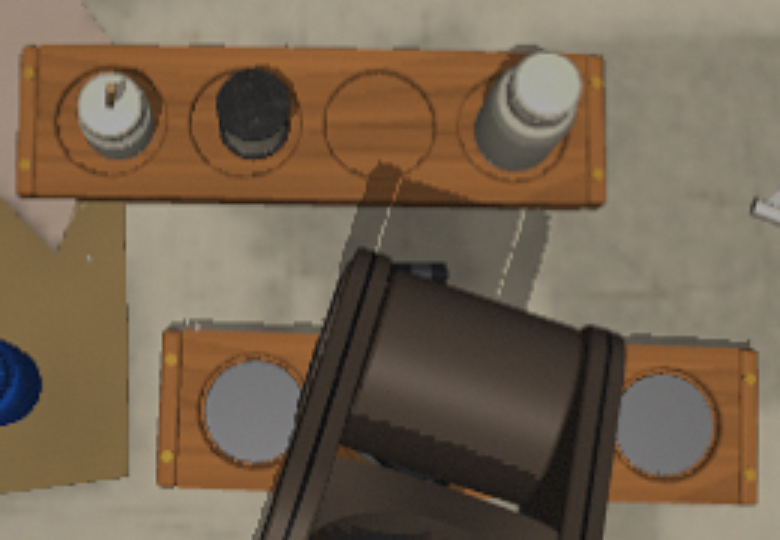

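The jar (113,105), spool (254,112) and bottle (530,115) all stand inside their work wells, and the second well from the right is free for the cork. Now I go down on the cork.

Scaled: 26 mm / 750 = 0.0347, 24 mm / 750 = 0.032.

Call:
send_rows(
  rows="0 0 0 0 0 0.02 1;0 0 0 0 0 0.032 1;0 0 0 0 0 0.0347 1;0 0 0 0 0 0.0347 1;0 0 0 0 0 0.0347 0.3;0 0 0 0 0 0.0347 0;0 0 0 0 0 0.0347 -0.5;0 0 0 0 0 0.0347 -1",
)

```text
time: 26.6
eef_pos: [0.4598, -0.0504, 0.0531]
tcp_rot: [0.707, 0.707, 0.0, 0.001]
contact_force: [-0.6, 0.4, 2.3]
opening: 0.45
finger_force: 40.4
```

Call:
send_rows(
  rows="0 0 0 0 0 0 -1;0 0 0 0 0 0 -1;0 0 0 0 0 0 -1",
)

```text
time: 26.98
eef_pos: [0.4598, -0.0504, 0.0531]
tcp_rot: [0.707, 0.707, 0.0, 0.0]
contact_force: [1.0, -0.3, 5.6]
opening: 0.447
finger_force: 40.6
```

Scaled: -120 mm / 750 = -0.16, -110 mm / 750 = -0.1467.

Call:
send_rows(
  rows="0 0 0 0 0 -0.0133 -1;0 0 0 0 0 -0.04 -1;0 0 0 0 0 -0.08 -1;0 0 0 0 0 -0.12 -1;0 0 0 0 0 -0.1467 -1;0 0 0 0 0 -0.16 -1;0 0 0 0 0 -0.16 -1",
)

```text
time: 27.85
eef_pos: [0.4593, -0.0502, 0.1728]
tcp_rot: [0.707, 0.707, 0.0, 0.0]
contact_force: [-0.3, -0.1, -0.7]
opening: 0.451
finger_force: 40.4
```

```bash
python3 - <<'E'
from h import *
mv((.627,-.0412,.17),(.627,-.0412,.05))
E
```

```text
t 27.85 tcp [ 0.4593 -0.0502  0.1728] F [-0.3 -0.1 -0.7] op 0.451
(0.627, -0.0412, 0.17) -> [  9.  167.7   2.9]
(0.627, -0.0412, 0.05) -> [  9.1 167.7 122.9]
```

Scaled: 167.5 mm / 750 = 0.2233, 135 mm / 750 = 0.18.

Call:
send_rows(
  rows="0 0 0 0.004 0.06 0 -1;0 0 0 0.0067 0.12 0 -1;0 0 0 0.0093 0.18 0 -1;0 0 0 0.0127 0.2233 0 -1;0 0 0 0.0127 0.2233 0 -1;0 0 0 0.0127 0.2233 0.04 -1;0 0 0 0.0127 0.2233 0.08 -1;0 0 0 0.0127 0.2233 0.1067 -1",
)

```text
time: 28.85
eef_pos: [0.6245, -0.0405, 0.0898]
tcp_rot: [0.707, 0.707, -0.001, -0.002]
contact_force: [-0.2, 0.4, 0.5]
opening: 0.453
finger_force: 40.4
```

```bash
python3 - <<'E'
from h import *
mv((.627,-.0412,.0501))
E
```

```text
t 28.85 tcp [ 0.6245 -0.0405  0.0898] F [-0.2  0.4  0.5] op 0.453
(0.627, -0.0412, 0.0501) -> [-0.8  2.7 39.7]
```

Scaled: 38 mm / 750 = 0.0507, 33 mm / 750 = 0.044.

Call:
send_rows(
  rows="0 0 0 0 0.0013 0.0267 -1;0 0 0 0 0.0013 0.044 -1;0 0 0 0 0.0013 0.0507 -1;0 0 0 0 0.0013 0.0507 -1;0 0 0 0 0.0013 0.0507 -1",
)

```text
time: 29.48
eef_pos: [0.6286, -0.0409, 0.0556]
tcp_rot: [0.707, 0.707, 0.0, 0.001]
contact_force: [-0.0, -0.1, -0.1]
opening: 0.449
finger_force: 40.4
```

Scaled: 1.5 mm / 750 = 0.002, 1 mm / 750 = 0.0013.

Call:
send_rows(
  rows="0 0 0 0 0 0.0013 -1;0 0 0 0 0 0.002 -1;0 0 0 0 0 0.002 -1",
)

```text
time: 29.85
eef_pos: [0.6278, -0.0408, 0.0532]
tcp_rot: [0.707, 0.707, 0.0, 0.0]
contact_force: [0.0, -0.4, 0.2]
opening: 0.45
finger_force: 40.4
```

Scaled: 2.5 mm / 750 = 0.0033, 2 mm / 750 = 0.0027.

Call:
send_rows(
  rows="0 0 0 0 0 0.0013 -1;0 0 0 0 0 0.0027 -1;0 0 0 0 0 0.0033 -1;0 0 0 0 0 0.0033 -1",
)

```text
time: 30.35
eef_pos: [0.6278, -0.0408, 0.0505]
tcp_rot: [0.707, 0.707, -0.0, -0.0]
contact_force: [-0.1, 1.1, 0.5]
opening: 0.45
finger_force: 40.4
```

Scaled: 1 mm / 750 = 0.0013, 0.5 mm / 750 = 0.0007.

Call:
send_rows(
  rows="0 0 0 0 0 0.0007 -1;0 0 0 0 0 0.0013 -1;0 0 0 0 0 0.0013 -1",
)

```text
time: 30.72
eef_pos: [0.6279, -0.0408, 0.0502]
tcp_rot: [0.707, 0.707, -0.0, -0.0]
contact_force: [-2.1, 0.5, 4.1]
opening: 0.455
finger_force: 40.7
```

Scaled: -110 mm / 750 = -0.1467, -60 mm / 750 = -0.08.

Call:
send_rows(
  rows="0 0 0 0 0 -0.0007 -0.2;0 0 0 0 0 -0.0007 0.2;0 0 0 0 0 -0.0013 0.6;0 0 0 0 0 -0.0013 1;0 0 0 0 0 -0.0013 1;0 0 0 0 0 -0.0267 1;0 0 0 0 0 -0.08 1;0 0 0 0 0 -0.1467 1",
)

```text
time: 31.72
eef_pos: [0.6273, -0.0407, 0.161]
tcp_rot: [0.707, 0.707, -0.0, -0.001]
contact_force: [0.5, -0.4, 0.4]
opening: 1.002
finger_force: 0.0
```

Scaled: -120 mm / 750 = -0.16, -100 mm / 750 = -0.1333.

Call:
send_rows(
  rows="0 0 0 0 0 -0.08 1;0 0 0 0 -0.0667 -0.1067 1;0 0 0 0 -0.1333 -0.1067 1;0 0 0 0 -0.16 -0.1067 1;0 0 0 0 -0.16 -0.1067 1;0 0 0 0 -0.16 -0.1067 1",
)

```text
time: 32.48
eef_pos: [0.5087, -0.0409, 0.2408]
tcp_rot: [0.707, 0.707, 0.001, 0.001]
contact_force: [0.4, -0.0, -0.4]
opening: 0.995
finger_force: 0.0
```

```bash
python3 - <<'E'
from h import *
mv()
a=ctrl.read_camera("top")["color"][105:205,235:455,::-1];b=ctrl.read_camera("scene")["color"][100:260,250:470,::-1]
cv2.imwrite("pics/end.png",cv2.resize(np.vstack([a,b]),None,fx=2.3,fy=2.3))
E
```

```text
t 32.48 tcp [ 0.5087 -0.0409  0.2408] F [ 0.4 -0.  -0.4] op 0.995
```

View pics/end.png

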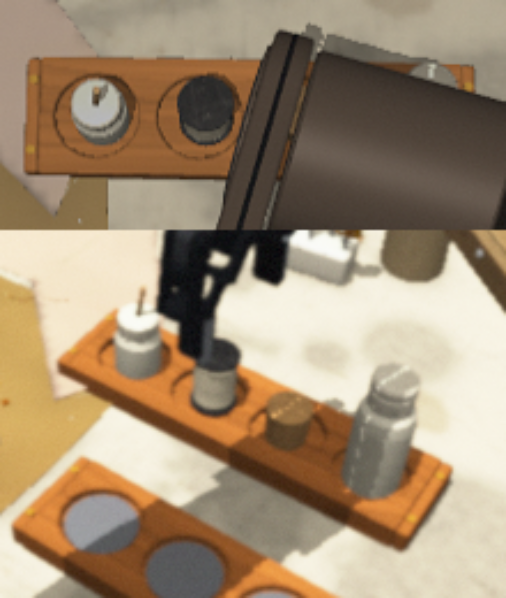

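The last picture shows all four upright in their work wells, left to right: jar (138,340), spool (215,375), cork (290,420) and bottle (380,430), with the gripper clear.

```bash
python3 -c "
from h import *
print(ctrl.sign_off())"
```

```text
the job is handed in; nothing more can be done
None
```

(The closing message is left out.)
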